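# Clamp a sample jar in the bench shaker

## Robot

A 7-joint arm with a two-finger parallel gripper is mounted at the origin on a cart in front of the work surface, level with it; the furniture and walls round the work are solid. World frame = base frame: x ahead of the robot, y to its left, z up, the work surface at z = 0. Lengths are in mm, angles in rad, forces in N, time in s.
With the tool pointing down it reaches from about 400 to 875 mm from the base axis. Payload 4.4 kg.
Tool frame: the origin (TCP) lies at the very end of the fingers, on their centre line; the grasp point (between the pads) lies 19 mm behind it (ctrl.grip_depth is the distance from the TCP to the grasp point, in mm); z points along the fingers, x is the direction in which the jaws open and shut, and the axes are right-handed (so a half turn about z gives the same grasp; the last joint's range is limited). The gripper opens to 85 mm and grips with 20 to 120 N. Pads are 22 mm wide; open, the fingers measure 114 mm over their backs; the gripper's body (76 mm by 85 mm) begins 54 mm behind the grasp point. The pads swing forward as they close: fully open they stand 13 mm farther back than shut.
Start: joints at [-1.184, 0.628, 0.038, 1.517, -0.027, 0.996, -0.02], TCP at [284.345, 584.522, 231.313] pointing down, gripper open.
Joint ranges: [-3.06, 3.06], [-0.37, 2.12], [-1.25, 1.32], [0.18, 2.47], [-1.1, 4.24], [0.23, 1.98], [-2.94, 2.94]. Speed limits (rad/s): [2.57, 2.57, 3.14, 3.14, 3.14, 3.14, 3.14].

## Interface

Orientations are given as [roll, pitch, yaw] about the fixed x, y, z axes, in that order (R = Rz(yaw) Ry(pitch) Rx(roll)).
In Python, from cell import ctrl gives the robot as it stands.
- The arm moves only by the shell command python3 -m creep 'ROWS'. ROWS is JSON, a list of rows, each an object with "hand": the opening, from 0 (shut) to 1 (fully open); "travel": the shift along the tool's x, y, z in cm, a list of three; "angular": the turn, a rotation vector about the tool's x, y, z in degrees, a list of three. In form: [{"hand": hand, "travel": [tx, ty, tz], "angular": [rx, ry, rz]}, ...]. A call has 1 to 20 rows; each row is the pose to reach, as a shift and turn from the pose measured when the call began, along the tool's axes at that moment; what a row does not reach only later rows make up. A row lasts 1/10 s, in which the tool goes at most 50 mm and 8.59 degrees, less where a joint would pass 70% of its speed; a pose out of reach is approached as far as the arm can. A call with a gripper value outside its range is refused whole. The fingers move at their own pace and stop on an object; the grip force is fixed at half the most. Time passes only in rows, so rows that repeat a pose let the fingers close. It gives the time, the measured TCP pose, the force and the opening at its end, in the units of the state.
- ctrl.read_state(): the state, without advancing time (a new reading comes with each control period).
- ctrl.get_image(name): name is "scene" or "side" or "wrist"; returns a dict with "frame" (420x560x3 uint8, red, green, blue), "fx", "fy", "cx", "cy" (pixels), "origin" and "orientation" of the camera in the world. Camera axes: x right, y down, z forward; pixel columns grow to the right and rows downward; lengths in mm; the calibration is good to about 2 mm. A picture is of the moment at which its call begins. There is no depth.
- ctrl.finish_job(): hands the job in, once; it reports no verdict.
Trained networks look in the newest picture that a camera, given by its name, has taken for a name from the list of things; names that differ only in an ending like _2 or _b are one class to them, and where a whole thing is asked for, a point or a joint stands for the part that bears it (a point fixed in the world has none). Each returns a list of dicts, best first, with "confidence" (0 to 1); they miss things now and then, are a little off and sometimes report something else, mostly with a low value. They report only what shows in the picture. A call takes as long as a camera call. They do not tell look-alikes from the thing itself.
- ctrl.regions_of(camera, thing): "region" (420x560 bool, what is visible of it).
- ctrl.spot_point(camera, thing): "at" ([x, y, z] in mm, in world coordinates, good to about 4 mm: a listed point, or the origin of a listed thing).
The state is a dict: "clock": time; "qpos": joint angles; "qd": joint speeds; "tau": joint torques, N m; "eef_pos": TCP position; "tool_rot": TCP orientation; "force": force on the tool from outside, world axes, zero at the start; "torque": the same for the moment, N m; "width": finger opening in mm.
Only numpy, scipy, OpenCV 4.12 (cv2) and the standard library are available. Lean on these libraries where they do the work, as an engineer would, in place of code of your own. Each camera call takes 0.05 s, during which the arm holds its last target. There are 200 camera calls.

## Task

Stand the sample jar upright in the cup of the bench shaker and let go, then swing the steel bridge over the jar until its notched end is fully home under the head of the stud. Turn the wing knob on the bridge clockwise until the pad bites on the jar's lid and the turning resistance jumps, then give it one further quarter turn and no more, and leave it, with the things around undisturbed: a loose jar flies out and an over-tightened one cracks.

Things in the scene. Friction and masses are not known exactly. Their poses are not given: they have to be found in the camera images.
- jar_mid (a point): Centre (half-way up) of the sample jar: a closed round jar with a ribbed screw lid, 67 mm tall; body 54 mm in diameter up to 53 mm height, lid 56 mm in diameter above; 0.14 kg. Stands upright and loose on the worktop; z axis up
- jar_cup (a point): Floor centre of the shaker's jar cup, where the jar's underside rests, 52 mm above the worktop. Cup: low flared ring, 64 mm inside, 13 mm high, on the deck of the shaker (flat fixed housing, 170 mm in x by 226 in y). Site axes: x to the shaker's rear, y to its left, z up. Pivot post at (0, +74) mm, latch stud at (0, -74) mm from here; stud head 22 mm wide, top 160 mm above the worktop
- bridge (a joint): Swing angle (rad) of the bridge about the vertical pivot post: 0 = fully home (hard stop), along shaker -y over the cup, notch round the stud; grows counter-clockwise seen from above as it swings out to the shaker's rear, at most 2.1. About 0.5 N m of friction: it stays where it is left. Tightening the knob presses it towards 0
- knob_grip (a point): Centre of the hand knob's wing, on the screw's vertical axis, 74 mm from the pivot axis along the bridge. The wing is a straight bar 75 mm long (point x), 15 mm thick (point y), 22 mm high (11 mm above and below this point) on a 32 mm round hub; about 188 mm above the worktop when backed off. Grasp it across its 15 mm
- knob (a joint): Turn of the wing knob in rad, 0 = backed off; grows clockwise seen from above, which lowers the pad 12 mm a turn; at most 6.2. At 0 the pad clears the lid of a jar in the cup by about 4 mm. Turning free takes 0.05 N m; over the first 0.4 rad after the pad meets the lid this jumps to 0.3 N m or more, about 0.6 a quarter turn later; in a pause part of it may relax. Self-locking: stays when let go
- pad: Round rubber-faced pressure pad under the bridge, 50 mm in diameter, 7 mm thick, origin at the centre of its lower face, on the screw's axis. It turns and travels with the knob, on a stiff preloaded spring (28 N preload, then 6 N/mm)
- sample_jar: The same sample jar as jar_mid, origin at the centre of its underside
- dropper: Bystander: amber dropper bottle with rubber bulb, 39 mm wide, 109 mm tall, origin at its underside; leave alone
- timer: Bystander: dark round stopwatch lying flat, 73 x 58 x 14 mm, origin at its underside; leave alone
- brass_weight: Bystander: plain brass balance weight with a knob, 29 mm wide, 44 mm tall, origin at its underside; leave alone
- bridge_end (a point): Middle of the flat side face at the notched end of the bridge on which to push it home, 150 mm from the pivot axis and 20 mm off the bar's centre line. Site y: along the bar, away from the pivot; point x: level, the way the end moves as it closes. Face 14 mm high, from 127 to 169 mm from the pivot; underside of the bridge 137 mm above the worktop, 18 mm above the lid of a jar in the cup
There are look-alikes about, which are no part of the job. What is shaped like the sample_jar but green or red is not meant.

How it is judged:
By the outcome, as a careful person would: the job done as asked, in the order asked, and still so for the second after the job is handed in, with the robot touching nothing.
It also fails if it takes over 72 s, if anything falls off the work surface, if the arm or the gripper's body presses on something with over 40 N, if the wrist force passes 120 N, or if a joint passes its speed limit or range.

## Working session

There is one attempt and no reset: what is moved stays moved. The work goes in short steps, Python scripts to look and compute and a shell command to move; the robot and the scene stay as the last step left them, time stands still between calls to the robot, and variables do not carry over. Pictures are saved under pics/ and viewed, about 8 in all and at most 12, crops included, and the job is handed in when it is done.

```bash
ls; mkdir -p pics; cat > h.py <<'E'
import numpy as np,cv2
from cell import ctrl
from scipy.spatial.transform import Rotation as R
def save(cam,fn,crop=None,s=1):
    im=ctrl.get_image(cam); f=im["frame"][:,:,::-1]
    if crop: x0,y0,x1,y1=crop; f=f[y0:y1,x0:x1]
    if s!=1: f=cv2.resize(f,None,fx=s,fy=s,interpolation=cv2.INTER_CUBIC)
    cv2.imwrite(fn,f); return im
def rotm(o):
    o=np.array(o)
    if o.shape==(3,3): return o
    return R.from_euler('xyz',o).as_matrix() if o.size==3 else None
def proj(im,p):
    c=rotm(im["orientation"]).T@(np.array(p)-im["origin"]); return np.round([im["fx"]*c[0]/c[2]+im["cx"],im["fy"]*c[1]/c[2]+im["cy"]],0)
def ray(im,u,v,z):
    d=rotm(im["orientation"])@[(u-im["cx"])/im["fx"],(v-im["cy"])/im["fy"],1]; o=np.array(im["origin"]); return o+d*(z-o[2])/d[2]
def to_tool(p,yaw=None,tip=True):
    "shift in cm along tool axes to bring TCP to p"
    s=ctrl.read_state(); M=rotm(s["tool_rot"]); return np.round(M.T@(np.array(p)-s["eef_pos"])/10,2)
E
python3 - <<'E'
from h import *
s=ctrl.read_state();print(s)
ims={}
for c in ["scene","side","wrist"]:
    im=save(c,f"pics/{c}0.png");print(c,im["origin"],im["orientation"],im["fx"])
    for t in ["jar_mid","jar_cup","knob_grip","bridge_end","pad","dropper","timer","brass_weight"]:
        for d in ctrl.spot_point(c,t)[:4]: print(c,t,round(d["confidence"],2),np.round(d["at"]),proj(im,d["at"]))
a=[cv2.imread(f"pics/{c}0.png") for c in ["scene","side"]]
E
```

```text
pics
{'clock': 0.0, 'qpos': array([-1.18384362,  0.6293289 ,  0.03843195,  1.51838459, -0.02697651,
        0.9962831 , -0.02001666]), 'qd': array([-7.99028134e-04,  5.98685707e-04,  1.04509536e-03, -3.34723788e-05,
        1.49532785e-03,  2.14710008e-04, -5.70159619e-04]), 'tau': array([-4.04787233e-04, -5.63401115e+01,  1.22647561e+00, -1.93439412e+01,
        1.11402190e-02,  1.07161776e-02,  1.08590137e-05]), 'eef_pos': array([284.03829359, 583.95798769, 230.39476802]), 'tool_rot': array([3.14155452e+00, 1.88578039e-03, 1.11804742e+00]), 'force': array([-0.49129039,  0.35920908,  0.14446219]), 'torque': array([-0.00925584,  0.02333027,  0.02693318]), 'width': 85.04908620535795}
scene [-327.27858758 -803.81261395 1366.17920951] [-2.42477503  0.01731637 -0.92752415] 545.9949543489838
scene jar_mid 0.94 [ 599. -582.   31.] [424. 289.]
scene jar_mid 0.89 [ 535. -260.   32.] [320. 251.]
scene jar_mid 0.76 [ 409. -204.   34.] [281. 269.]
scene jar_mid 0.67 [ 621. -214.   -3.] [323. 233.]
scene jar_cup 0.8 [512.  40.  52.] [240. 208.]
scene jar_cup 0.23 [ 422. -301.   32.] [310. 282.]

[... 456 characters left out ...]
 180.]
side jar_mid 0.84 [ 541. -148.   33.] [267. 234.]
side jar_mid 0.76 [ 428. -298.   31.] [298. 212.]
side jar_mid 0.71 [ 528. -259.   31.] [269. 218.]
side jar_cup 0.47 [ 428. -299.   -0.] [298. 220.]
side jar_cup 0.17 [392. 289.   0.] [343. 332.]
side knob_grip 0.56 [586. 123. 187.] [256. 233.]
side bridge_end 0.76 [665. 148. 141.] [225. 255.]
side pad 0.67 [588. 123. 127.] [256. 254.]
side pad 0.16 [660. 153. 142.] [228. 256.]
side dropper 0.49 [ 668. -110.    1.] [226. 251.]
side timer 0.63 [392. 289.  -2.] [343. 333.]
side brass_weight 0.61 [ 620. -218.   -2.] [241. 234.]
wrist [225.88502779 612.47801898 374.75411633] [2.88084437e+00 6.38452865e-04 1.11830775e+00] 375.3448960841834
```

View pics/scene0.png

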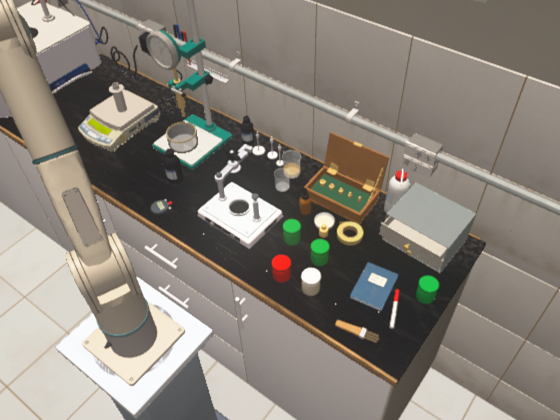

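View pics/side0.png

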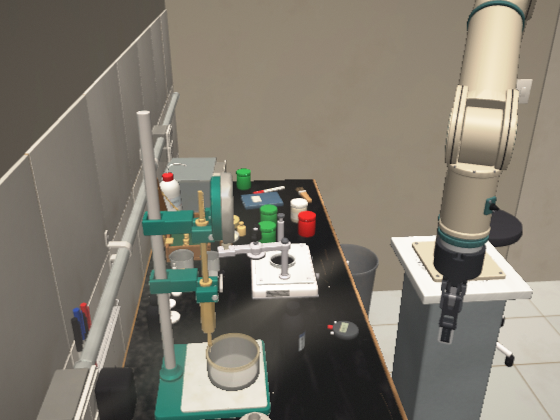

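The white jar at scene (311,281) is the sample_jar. The look-alikes are green at (292,232), (320,252) and (428,289), and red at (281,268). The posts are at about (221,180), the pivot, and (255,200), the stud; the bridge is swung out to the rear. Next is one close crop.

```bash
python3 - <<'E'
from h import *
im=save("scene","pics/c1.png",(190,130,350,310),3.3)
J=np.array([428,-299,33]);print("jar",proj(im,J),ray(im,311,281,40))
for t in ["jar_mid","bridge","jar_cup","knob_grip","bridge_end"]:
  for cam in ["scene","side"]:
    ctrl.get_image(cam)
    for k in range(2):
        print(t,cam,[(round(d["confidence"],2),np.round(d["at"],1).tolist()) for d in ctrl.spot_point(cam,t) if t!="jar_mid" or abs(d["at"][1]+299)<25][:2])
E
```

```text
jar [310. 280.] [ 423.17822019 -304.7201014    40.        ]
jar_mid scene [(0.83, [425.2, -303.0, 34.8])]
jar_mid scene [(0.83, [425.2, -303.0, 34.8])]
jar_mid side [(0.86, [425.7, -298.0, 30.7])]
jar_mid side [(0.86, [425.7, -298.0, 30.7])]Traceback (most recent call last):
  File "<stdin>", line 8, in <module>
ValueError: it knows: brass_weight, bridge_end, dropper, jar_cup, jar_mid, knob_grip, pad, sample_jar, timer
```

View pics/c1.png

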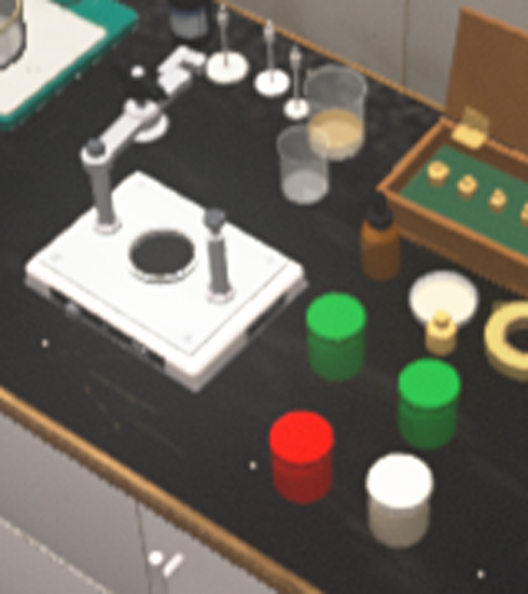

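The crop confirms it: the white jar is the only one neither green nor red, at crop (398,500), or scene (311,281). The bridge is at about 93°, pointing to the rear.

```bash
python3 - <<'E'
from h import *
im=ctrl.get_image("scene")
S=ray(im,255.5,196,160);P=ray(im,219.1,175.5,160);print("stud",S,"pivot(z160?)",P)
im2=ctrl.get_image("side")
print([proj(im2,S),proj(im2,P)])
for w in [(480,100,300),(426,-200,260),(426,-300,150),(426,-300,38)]: print(w,to_tool(w))
E
```

```text
stud [508.73848913 -36.83364746 160.        ] pivot(z160?) [510.13896364 111.14837947 160.        ]
[array([281., 213.]), array([286., 239.])]
(480, 100, 300) [-35.01  38.79  -6.87]
(426, -200, 260) [-64.35  47.06  -2.87]
(426, -300, 150) [-73.34  51.44   8.13]
(426, -300, 38) [-73.34  51.44  19.33]
```

```bash
python3 -m creep '[{"hand":1,"travel":[-35,38.8,-6.9],"angular":[0,0,50]},{"hand":1,"travel":[-35,38.8,-6.9],"angular":[0,0,50]},{"hand":1,"travel":[-35,38.8,-6.9],"angular":[0,0,50]},{"hand":1,"travel":[-35,38.8,-6.9],"angular":[0,0,50]},{"hand":1,"travel":[-35,38.8,-6.9],"angular":[0,0,50]},{"hand":1,"travel":[-35,38.8,-6.9],"angular":[0,0,50]},{"hand":1,"travel":[-35,38.8,-6.9],"angular":[0,0,50]},{"hand":1,"travel":[-35,38.8,-6.9],"angular":[0,0,50]},{"hand":1,"travel":[-35,38.8,-6.9],"angular":[0,0,50]},{"hand":1,"travel":[-35,38.8,-6.9],"angular":[0,0,50]},{"hand":1,"travel":[-73.3,51.4,3],"angular":[0,0,96]},{"hand":1,"travel":[-73.3,51.4,3],"angular":[0,0,96]},{"hand":1,"travel":[-73.3,51.4,3],"angular":[0,0,96]},{"hand":1,"travel":[-73.3,51.4,3],"angular":[0,0,96]},{"hand":1,"travel":[-73.3,51.4,3],"angular":[0,0,96]},{"hand":1,"travel":[-73.3,51.4,3],"angular":[0,0,96]},{"hand":1,"travel":[-73.3,51.4,3],"angular":[0,0,96]},{"hand":1,"travel":[-73.3,51.4,3],"angular":[0,0,96]},{"hand":1,"travel":[-73.3,51.4,3],"angular":[0,0,96]},{"hand":1,"travel":[-73.3,51.4,3],"angular":[0,0,96]}]'
python3 - <<'E'
from h import *
im=save("wrist","pics/w1.png")
print(ctrl.read_state()["qpos"])
for cam in ["wrist","scene","side"]:
  if cam!="wrist": ctrl.get_image(cam)
  for t in ["jar_mid","sample_jar"]:
    print(cam,t,[(round(d["confidence"],2),np.round(d["at"],1).tolist(),proj(im,d["at"]).tolist()) for d in ctrl.spot_point(cam,t) ])
print(to_tool((426,-300,38)))
E
```

```text
clock: 3.85
eef_pos: [423.6, -305.8, 200.9]
tool_rot: [3.137, -0.001, -0.566]
force: [0.3, 0.5, 0.5]
width: 85.3
[ 0.20447952  0.53711806  0.53658442  1.91877302 -0.37670941  0.78605158
  0.38660641]
wrist jar_mid [(0.98, [534.7, -259.8, 39.1], [370.0, 59.0]), (0.94, [414.5, -202.0, 34.5], [198.0, 81.0])]
wrist sample_jar [(0.97, [427.4, -300.9, 0.9], [280.0, 170.0]), (0.69, [529.3, -263.8, 0.7], [356.0, 71.0])]
scene jar_mid [(0.92, [598.4, -583.6, 35.6], [595.0, 331.0]), (0.88, [533.2, -261.4, 32.8], [367.0, 62.0]), (0.74, [408.6, -204.8, 34.3], [194.0, 88.0]), (0.72, [423.9, -302.9, 31.7], [278.0, 180.0]), (0.39, [542.9, -142.9, 31.2], [298.0, -95.0])]
scene sample_jar [(0.96, [527.5, -258.8, -5.0], [351.0, 68.0]), (0.65, [601.4, -585.6, 2.8], [573.0, 313.0]), (0.55, [416.9, -202.7, -0.6], [209.0, 82.0]), (0.54, [541.7, -143.4, 2.0], [295.0, -75.0])]
side jar_mid [(0.79, [427.9, -297.4, 32.0], [278.0, 172.0]), (0.61, [538.7, -148.1, 33.4], [297.0, -86.0]), (0.6, [600.2, -582.2, 33.4], [595.0, 328.0]), (0.59, [527.0, -262.0, 36.6], [362.0, 67.0]), (0.55, [411.7, -201.6, 35.3], [195.0, 82.0]), (0.21, [513.1, 38.8, 53.6], [82.0, -408.0])]
side sample_jar [(0.76, [601.4, -585.6, 4.5], [574.0, 313.0]), (0.72, [409.1, -207.0, -0.9], [205.0, 91.0]), (0.64, [545.6, -144.1, 3.9], [300.0, -78.0]), (0.63, [426.7, -300.3, 1.7], [279.0, 170.0])]
[ 0.04  0.17 16.36]
```

View pics/w1.png

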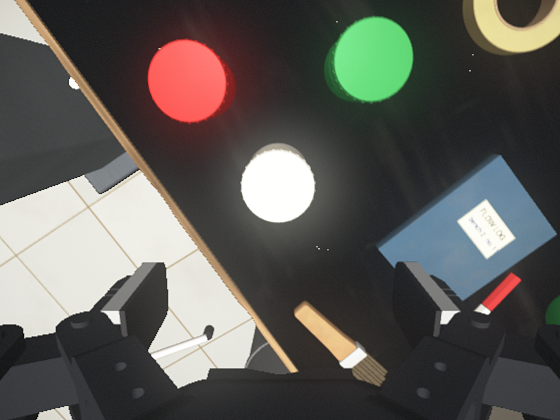

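The white lid is at wrist pixel (278,187), centred under the gripper, with red at (187,80) and green at (373,60), both clear of the jaws. Now descend, grip and lift slightly.

```bash
python3 -m creep '[{"hand":1,"travel":[0.05,0.15,4],"angular":[0,0,0]},{"hand":1,"travel":[0.05,0.15,8],"angular":[0,0,0]},{"hand":1,"travel":[0.05,0.15,12],"angular":[0,0,0]},{"hand":1,"travel":[0.05,0.15,14.5],"angular":[0,0,0]},{"hand":1,"travel":[0.05,0.15,16.4],"angular":[0,0,0]},{"hand":1,"travel":[0.05,0.15,16.4],"angular":[0,0,0]},{"hand":1,"travel":[0.05,0.15,16.4],"angular":[0,0,0]},{"hand":0,"travel":[0.05,0.15,16.4],"angular":[0,0,0]},{"hand":0,"travel":[0.05,0.15,16.4],"angular":[0,0,0]},{"hand":0,"travel":[0.05,0.15,16.4],"angular":[0,0,0]},{"hand":0,"travel":[0.05,0.15,16.4],"angular":[0,0,0]},{"hand":0,"travel":[0.05,0.15,16.4],"angular":[0,0,0]},{"hand":0,"travel":[0.05,0.15,16.4],"angular":[0,0,0]}]'
python3 -c "
from h import *
s=ctrl.read_state();print(s['width'],s['force'],s['eef_pos'])
for w in [(426,-300,240),(510,38,240),(510,38,100)]:print(w,to_tool(w))"
```

```text
clock: 5.6
eef_pos: [426.8, -300.1, 39.0]
tool_rot: [-3.141, -0.002, -0.555]
force: [-1.4, 0.1, 6.6]
width: 53.8
53.848023614151636 [-1.43696272  0.08364937  6.61908736] [ 426.83420099 -300.12684791   39.04829192]
(426, -300, 240) [-3.00e-02  1.00e-02 -2.01e+01]
(510, 38, 240) [-10.71 -33.13 -20.09]
(510, 38, 100) [-10.75 -33.12  -6.09]
```

```bash
python3 -m creep '[{"hand":0,"travel":[0,0,-3],"angular":[0,0,0]},{"hand":0,"travel":[0,0,-8],"angular":[0,0,0]},{"hand":0,"travel":[0,0,-12.5],"angular":[0,0,0]},{"hand":0,"travel":[0,0,-17],"angular":[0,0,0]},{"hand":0,"travel":[0,0,-20],"angular":[0,0,0]},{"hand":0,"travel":[-1.2,-3.7,-20],"angular":[0,0,-4]},{"hand":0,"travel":[-2.4,-7.4,-20],"angular":[0,0,-8]},{"hand":0,"travel":[-3.6,-11.1,-20],"angular":[0,0,-12]},{"hand":0,"travel":[-4.8,-14.8,-20],"angular":[0,0,-16]},{"hand":0,"travel":[-6,-18.5,-20],"angular":[0,0,-20]},{"hand":0,"travel":[-7.2,-22.2,-20],"angular":[0,0,-24]},{"hand":0,"travel":[-8.4,-25.9,-20],"angular":[0,0,-28]},{"hand":0,"travel":[-9.6,-29.6,-20],"angular":[0,0,-30]},{"hand":0,"travel":[-10.7,-33.1,-20],"angular":[0,0,-32]},{"hand":0,"travel":[-10.7,-33.1,-20],"angular":[0,0,-32]},{"hand":0,"travel":[-10.7,-33.1,-20],"angular":[0,0,-32]},{"hand":0,"travel":[-10.7,-33.1,-20],"angular":[0,0,-32]}]'
python3 - <<'E'
from h import *
im=save("wrist","pics/w2.png")
for cam in ["wrist","scene","side"]:
  im2=ctrl.get_image(cam)
  for t in ["jar_cup","sample_jar","knob_grip","bridge_end"]:
    print(cam,t,[(round(d["confidence"],2),np.round(d["at"],1).tolist()) for d in ctrl.spot_point(cam,t) ][:3])
print([proj(im,p) for p in [(510,38,52),(509,-37,160),(510,112,160)]])
s=ctrl.read_state();print(s['width'],s['eef_pos'],s['tool_rot'],s['qpos'])
E
```

```text
clock: 7.3
eef_pos: [509.4, 36.3, 239.4]
tool_rot: [3.14, -0.002, 0.001]
force: [-0.2, -0.5, -2.3]
width: 54.3
wrist jar_cup [(0.63, [513.4, 47.7, 52.4])]
wrist sample_jar [(0.9, [509.8, 36.7, 200.7]), (0.5, [410.1, -206.6, -2.8])]
wrist knob_grip [(0.7, [588.8, 123.0, 190.4])]
wrist bridge_end [(0.82, [665.0, 150.9, 143.8])]
scene jar_cup [(0.79, [512.1, 41.0, 53.4])]
scene sample_jar [(0.86, [540.8, -147.7, 1.1]), (0.83, [415.4, -202.9, -1.7]), (0.74, [529.9, -260.2, -2.0])]
scene knob_grip []
scene bridge_end [(0.61, [661.7, 146.6, 144.5])]
side jar_cup [(0.62, [512.8, 40.8, 56.4])]
side sample_jar [(0.88, [514.0, 38.3, 198.3]), (0.84, [545.7, -146.7, 2.7]), (0.79, [599.0, -585.5, 2.8])]
side knob_grip [(0.52, [587.5, 121.1, 184.8])]
side bridge_end [(0.87, [662.8, 150.6, 141.4]), (0.19, [667.4, -110.8, -1.8])]
[array([280., 178.]), array([279., 319.]), array([281.,  85.])]
53.92837999544761 [509.93814373  37.66883583 239.09610983] [ 3.14106892e+00 -2.54353794e-03  3.27016456e-03] [-0.42463234  0.44762066  0.42371299  1.90024227 -0.24031491  0.84074758
  0.12635602]
```

View pics/w2.png

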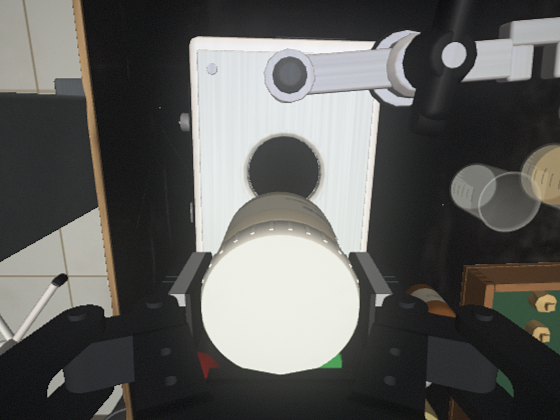

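```bash
python3 - <<'E'
from h import *
im=ctrl.get_image("wrist");f=im["frame"]
print(im["origin"])
for z in (52,65): print(z,[np.round(ray(im,*p,z),1)[:2].tolist() for p in [(247,172),(322,172),(284.5,133)]])
for z in (151,160,170): print(z,ray(im,289,75,z))
E
```

```text
[509.61330655 102.4478749  382.46515563]
52 [[480.9, 44.7], [547.7, 44.9], [514.1, 79.0]]
65 [[482.1, 46.9], [546.2, 47.2], [513.9, 79.9]]
151 [515.15615683 119.33640577 151.        ]
160 [514.94063561 118.67973338 160.        ]
170 [514.70116759 117.95009739 170.        ]
```

```bash
python3 -m creep '[{"hand":0,"travel":[0.35,-0.55,3],"angular":[0,0,0]},{"hand":0,"travel":[0.35,-0.55,6],"angular":[0,0,0]},{"hand":0,"travel":[0.35,-0.55,9],"angular":[0,0,0]},{"hand":0,"travel":[0.35,-0.55,11],"angular":[0,0,0]},{"hand":0,"travel":[0.35,-0.55,11],"angular":[0,0,0]},{"hand":0,"travel":[0.35,-0.55,11],"angular":[0,0,0]},{"hand":0,"travel":[0.35,-0.55,11],"angular":[0,0,0]}]'
python3 - <<'E'
from h import *
ims=[]
for c in ["wrist","scene","side"]:
    im=ctrl.get_image(c); print(c,[(round(d["confidence"],2),np.round(d["at"],1).tolist()) for t in ("jar_cup","jar_mid") for d in ctrl.spot_point(c,t)][:5])
    f=im["frame"][:,:,::-1]
    if c=="wrist": f=f[0:300,130:430]
    else:
        u,v=proj(im,(512,42,80)).astype(int); f=cv2.resize(f[v-37:v+38,u-37:u+38],(300,300),interpolation=cv2.INTER_CUBIC)
    if c=="wrist":
        print([proj(im,p) for p in [(513.5,43,52),(513.5,76,65),(480,43,65),(547,43,65)]])
    ims.append(f)
cv2.imwrite("pics/m1.png",np.hstack([cv2.resize(i,(266,266)) for i in ims]))
E
```

```text
clock: 8.85
eef_pos: [514.8, 43.1, 130.3]
tool_rot: [3.141, -0.005, 0.003]
force: [-0.6, -0.5, -1.9]
width: 53.6
wrist []
[array([277., 214.]), array([277., 164.]), array([220., 220.]), array([335., 221.])]
scene [(0.65, [512.7, 43.4, 50.8]), (0.98, [597.5, -581.9, 34.8]), (0.87, [534.6, -261.9, 32.0]), (0.86, [544.6, -145.8, 33.2]), (0.59, [513.6, 41.6, 121.7])]
side [(0.59, [512.6, 38.5, 54.4]), (0.73, [515.3, 43.9, 123.4]), (0.7, [597.3, -581.1, 30.3]), (0.65, [539.2, -147.4, 32.7]), (0.6, [527.2, -261.7, 29.2])]
```

View pics/m1.png

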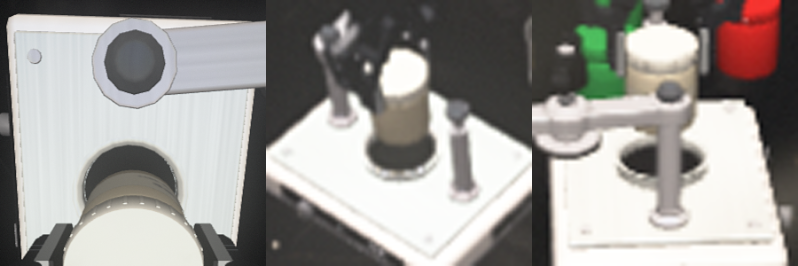

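```bash
python3 -m creep '[{"hand":0,"travel":[-0.1,0,1],"angular":[0,0,0]},{"hand":0,"travel":[-0.1,0,2],"angular":[0,0,0]},{"hand":0,"travel":[-0.1,0,2.7],"angular":[0,0,0]},{"hand":0,"travel":[-0.1,0,3.1],"angular":[0,0,0]},{"hand":0,"travel":[-0.1,0,3.4],"angular":[0,0,0]},{"hand":0,"travel":[-0.1,0,3.4],"angular":[0,0,0]},{"hand":0,"travel":[-0.1,0,3.4],"angular":[0,0,0]}]'
python3 - <<'E'
from h import *
s=ctrl.read_state();print(s['width'],s['eef_pos'],s['force'],s['torque'])
E
```

```text
clock: 10.0
eef_pos: [513.0, 43.1, 95.3]
tool_rot: [3.141, -0.003, 0.003]
force: [0.1, -0.2, -1.2]
width: 54.1
54.06149779290653 [512.98521825  43.09379927  95.33226788] [ 0.05022906 -0.24018792 -1.2447893 ] [-0.07526367 -0.02458256 -0.04265047]
```

No contact force, and the underside is about 9 mm below the ring's rim. Lower it to the floor.

```bash
python3 -m creep '[{"hand":0,"travel":[0,0,0.2],"angular":[0,0,0]},{"hand":0,"travel":[0,0,0.4],"angular":[0,0,0]},{"hand":0,"travel":[0,0,0.45],"angular":[0,0,0]},{"hand":0,"travel":[0,0,0.5],"angular":[0,0,0]},{"hand":0,"travel":[0,0,0.5],"angular":[0,0,0]}]'
python3 - <<'E'
from h import *
s=ctrl.read_state();print(s['width'],s['eef_pos'],s['force'],s['torque'])
E
```

```text
clock: 10.5
eef_pos: [513.1, 43.1, 91.1]
tool_rot: [3.142, -0.004, 0.003]
force: [-1.6, -0.3, 5.9]
width: 54.1
54.11308993504123 [513.12012053  43.0864628   91.05468742] [-1.60377786 -0.27898189  5.87187027] [-0.04479007  0.30673688 -0.04910504]
```

```bash
python3 -m creep '[{"hand":1,"travel":[0,0,0],"angular":[0,0,0]},{"hand":1,"travel":[0,0,0],"angular":[0,0,0]},{"hand":1,"travel":[0,0,0],"angular":[0,0,0]},{"hand":1,"travel":[0,0,0],"angular":[0,0,0]},{"hand":1,"travel":[0,0,-1],"angular":[0,0,0]},{"hand":1,"travel":[0,0,-3],"angular":[0,0,0]},{"hand":1,"travel":[0,0,-7],"angular":[0,0,0]},{"hand":1,"travel":[0,0,-12],"angular":[0,0,0]},{"hand":0,"travel":[0,0,-14],"angular":[0,0,0]},{"hand":0,"travel":[0,0,-14],"angular":[0,0,0]},{"hand":0,"travel":[0,0,-14],"angular":[0,0,0]}]'
python3 - <<'E'
from h import *
im=save("wrist","pics/w3.png")
for cam in ["wrist","scene","side"]:
  im2=ctrl.get_image(cam)
  for t in ["sample_jar","knob_grip","bridge_end"]:
    print(cam,t,[(round(d["confidence"],2),np.round(d["at"],1).tolist()) for d in ctrl.spot_point(cam,t) ][:3])
for w in [(513,43,119),(513,-31,160),(513,117,160),(588,123,188)]: print(w,proj(im,w))
s=ctrl.read_state();print(s['width'],s['eef_pos'])
E
```

```text
clock: 11.6
eef_pos: [512.4, 43.3, 231.5]
tool_rot: [-3.141, -0.004, 0.003]
force: [-0.3, -0.2, 0.2]
width: 44.0
wrist sample_jar [(0.95, [543.6, -144.0, 1.1]), (0.78, [518.0, 39.9, 52.1])]
wrist knob_grip [(0.58, [587.8, 124.8, 189.4])]
wrist bridge_end [(0.8, [662.8, 154.3, 145.2])]
scene sample_jar [(0.96, [538.6, -147.9, 3.8]), (0.92, [416.9, -201.9, -2.2]), (0.85, [528.6, -263.1, -4.4])]
scene knob_grip []
scene bridge_end [(0.56, [661.6, 150.3, 145.5])]
side sample_jar [(0.89, [412.5, -207.5, -0.4]), (0.81, [530.0, -259.5, 3.4]), (0.74, [545.7, -144.4, 0.5])]
side knob_grip [(0.68, [585.8, 122.2, 187.0]), (0.22, [513.4, 42.8, 53.0])]
side bridge_end [(0.95, [661.4, 149.2, 142.1])]
(513, 43, 119) [280. 201.]
(513, -31, 160) [280. 327.]
(513, 117, 160) [281.  88.]
(588, 123, 188) [440.  73.]
-0.10749484264259236 [512.60876079  43.06661654 230.97204829]
```

View pics/w3.png

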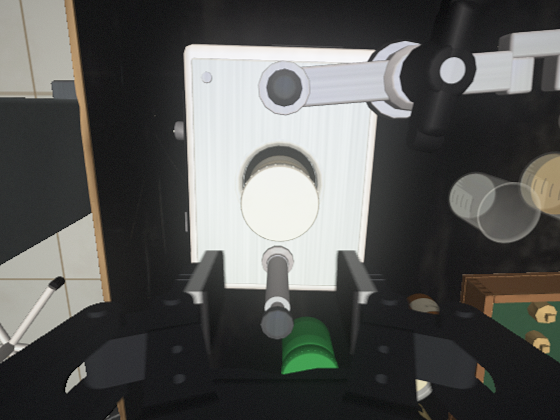

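The jar stands in the cup at wrist (280,202), matching the prediction. The pivot is at (284,88), the stud head at (277,322), and the wing runs from (455,5) to (428,140). Now plan the push and check what is near the approach.

```bash
cat > push.py <<'E'
from h import *
P=np.array([514.5,117.])
def F(a,clear=0):
    d=np.array([np.cos(a),np.sin(a)]);n=np.array([-d[1],d[0]])
    return P+150*d+(20+clear+11*abs(n[1])+14.5*abs(n[0]))*n
if __name__=="__main__":
    im=save("scene","pics/s4.png",(140,70,320,250),3.3)
    for p in [(193,138),(232,125),(155,130),(247,138),(258,150),(272,155),(280,162),(290,175)]: print(p,np.round(ray(im,*p,5)))
    print("stand in side",ray(ctrl.get_image("side"),170,375,5),ray(ctrl.get_image("side"),265,345,5))
    f=F(np.radians(5),14);print(f,to_tool([*f,231]),to_tool([*f,136]))
E
python3 push.py
```

```text
(193, 138) [711. 443.   5.]
(232, 125) [856. 372.   5.]
(155, 130) [659. 594.   5.]
(247, 138) [831. 276.   5.]
(258, 150) [803. 201.   5.]
(272, 155) [812. 142.   5.]
(280, 162) [799.  96.   5.]
(290, 175) [767.  27.   5.]
stand in side [787.57339003 404.5483325    5.        ] [579.85518052 325.75640838   5.        ]
[659.90070069 176.11937308] [ 14.77 -13.26   0.06] [ 14.73 -13.26   9.56]
```

View pics/s4.png

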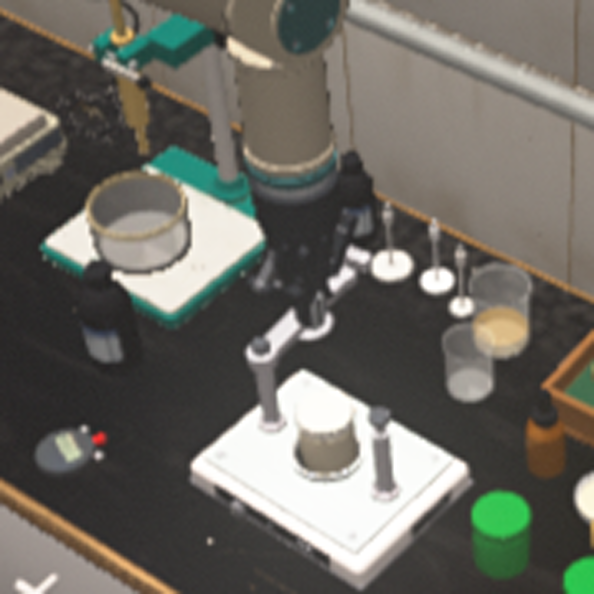

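The jar is upright in the cup at crop (325,440). Nothing stands within 100 mm of the push start: the stand's base is over 130 mm off, the glassware at x≈800.

```bash
python3 -m creep '[{"hand":0,"travel":[3,-2.7,-1],"angular":[0,0,0]},{"hand":0,"travel":[6,-5.4,-1],"angular":[0,0,0]},{"hand":0,"travel":[9,-8.1,-1],"angular":[0,0,0]},{"hand":0,"travel":[12,-10.8,-1],"angular":[0,0,0]},{"hand":0,"travel":[14.7,-13.4,0],"angular":[0,0,0]},{"hand":0,"travel":[14.7,-13.4,0],"angular":[0,0,0]},{"hand":0,"travel":[14.7,-13.4,4],"angular":[0,0,0]},{"hand":0,"travel":[14.7,-13.4,7],"angular":[0,0,0]},{"hand":0,"travel":[14.7,-13.4,9.5],"angular":[0,0,0]},{"hand":0,"travel":[14.7,-13.4,9.5],"angular":[0,0,0]},{"hand":0,"travel":[14.7,-13.4,9.5],"angular":[0,0,0]}]'
python3 - <<'E'
from push import *
print(ctrl.read_state()["eef_pos"],ctrl.read_state()["force"])
for a in range(5,-100,-5):
    f=F(np.radians(a));print(a,np.round(f),to_tool([*f,136]))
E
```

```text
clock: 13.5
eef_pos: [659.5, 177.0, 137.0]
tool_rot: [3.141, -0.003, 0.003]
force: [0.3, -0.1, 0.6]
width: -0.0
[659.51813146 177.00065048 137.03879803] [ 0.30076623 -0.13360225  0.64639831]
5 [661. 162.] [0.16 1.48 0.11]
0 [664. 148.] [0.49 2.9  0.11]
-5 [667. 136.] [0.71 4.1  0.11]
-10 [668. 124.] [0.84 5.32 0.11]
-15 [668. 111.] [0.86 6.56 0.11]
-20 [668.  99.] [0.78 7.82 0.11]
-25 [666.  86.] [0.59 9.07 0.11]
-30 [663.  74.] [ 0.3  10.32  0.11]
-35 [659.  62.] [-0.1  11.55  0.11]
-40 [654.  49.] [-0.62 12.75  0.11]
-45 [647.  38.] [-1.24 13.91  0.11]
-50 [640.  27.] [-1.97 15.03  0.1 ]
-55 [632.  16.] [-2.81 16.09  0.1 ]
-60 [622.   6.] [-3.75 17.08  0.1 ]
-65 [612.  -3.] [-4.78 17.99  0.1 ]
-70 [601. -11.] [-5.91 18.8   0.09]
-75 [589. -18.] [-7.11 19.52  0.09]
-80 [576. -24.] [-8.39 20.12  0.09]
-85 [563. -29.] [-9.72 20.61  0.08]
-90 [549. -33.] [-11.11  20.97   0.08]
-95 [537. -36.] [-12.34  21.22   0.07]
```

```bash
python3 -m creep '[{"hand":0,"travel":[0.1,1,0.1],"angular":[0,0,0]},{"hand":0,"travel":[0.2,1.8,0.1],"angular":[0,0,0]},{"hand":0,"travel":[0.5,2.9,0.1],"angular":[0,0,0]},{"hand":0,"travel":[0.7,4.1,0.1],"angular":[0,0,0]},{"hand":0,"travel":[0.8,5.3,0.1],"angular":[0,0,0]},{"hand":0,"travel":[0.8,6.6,0.1],"angular":[0,0,0]},{"hand":0,"travel":[0.8,7.8,0.1],"angular":[0,0,0]},{"hand":0,"travel":[0.6,9.1,0.1],"angular":[0,0,0]},{"hand":0,"travel":[0.3,10.3,0.1],"angular":[0,0,0]},{"hand":0,"travel":[-0.1,11.5,0.1],"angular":[0,0,0]},{"hand":0,"travel":[-0.6,12.7,0.1],"angular":[0,0,0]},{"hand":0,"travel":[-1.2,13.9,0.1],"angular":[0,0,0]},{"hand":0,"travel":[-2,15,0.1],"angular":[0,0,0]},{"hand":0,"travel":[-2.8,16.1,0.1],"angular":[0,0,0]},{"hand":0,"travel":[-3.7,17.1,0.1],"angular":[0,0,0]},{"hand":0,"travel":[-4.8,18,0.1],"angular":[0,0,0]},{"hand":0,"travel":[-5.9,18.8,0.1],"angular":[0,0,0]},{"hand":0,"travel":[-7.1,19.5,0.1],"angular":[0,0,0]},{"hand":0,"travel":[-7.7,19.8,0.1],"angular":[0,0,0]},{"hand":0,"travel":[-7.7,19.8,0.1],"angular":[0,0,0]}]'
python3 - <<'E'
from push import *
s=ctrl.read_state();print(s["eef_pos"],s["force"])
for c in ["scene","side"]:
    im=ctrl.get_image(c)
    for t in ["knob_grip","bridge_end","sample_jar"]: print(c,t,[(round(d["confidence"],2),np.round(d["at"],1).tolist()) for d in ctrl.spot_point(c,t) ][:4])
for a in (-80,-84,-87,-90,-92,-94):
    f=F(np.radians(a));print(a,np.round(f),to_tool([*f,136]))
E
```

```text
clock: 15.5
eef_pos: [582.0, -23.0, 136.2]
tool_rot: [3.14, -0.003, 0.001]
force: [1.2, 0.3, 0.0]
width: -0.1
[581.99894168 -23.03838451 136.1512733 ] [1.15738622 0.3084091  0.02761588]
scene knob_grip [(0.52, [532.5, 47.6, 186.3])]
scene bridge_end [(0.98, [565.6, -25.9, 144.3]), (0.34, [388.8, 286.2, 1.2])]
scene sample_jar [(0.76, [529.1, -258.4, -3.1]), (0.71, [599.8, -588.3, 1.8]), (0.67, [541.2, -146.1, 3.8]), (0.66, [514.8, 36.9, 54.1])]
side knob_grip [(0.59, [529.6, 45.4, 183.6])]
side bridge_end [(0.73, [568.3, -28.5, 140.6])]
side sample_jar [(0.84, [412.5, -208.2, -1.7]), (0.73, [544.4, -148.8, 3.5]), (0.58, [514.4, 39.5, 53.5]), (0.54, [531.3, -260.4, 1.5])]
-80 [576. -24.] [-0.69  0.32 -0.03]
-84 [566. -28.] [-1.75  0.72 -0.04]
-87 [557. -31.] [-2.57  0.97 -0.04]
-90 [549. -33.] [-3.41  1.17 -0.04]
-92 [544. -34.] [-3.9   1.28 -0.04]
-94 [539. -35.] [-4.39  1.37 -0.05]
```

```bash
python3 -m creep '[{"hand":0,"travel":[-0.7,0.3,0],"angular":[0,0,0]},{"hand":0,"travel":[-1.2,0.5,0],"angular":[0,0,0]},{"hand":0,"travel":[-1.75,0.7,0],"angular":[0,0,0]},{"hand":0,"travel":[-2.2,0.9,0],"angular":[0,0,0]},{"hand":0,"travel":[-2.6,1,0],"angular":[0,0,0]},{"hand":0,"travel":[-2.9,1.05,0],"angular":[0,0,0]},{"hand":0,"travel":[-3.2,1.1,0],"angular":[0,0,0]},{"hand":0,"travel":[-3.2,1.1,0],"angular":[0,0,0]}]'
python3 -c "
from h import *
s=ctrl.read_state();print(s['eef_pos'],s['force'])"
```

```text
clock: 16.7
eef_pos: [550.6, -32.7, 135.7]
tool_rot: [3.14, -0.003, 0.003]
force: [2.6, -0.3, 1.2]
width: -0.1
[550.63151016 -32.72309829 135.70721423] [ 2.55021404 -0.26176321  1.15671096]
```

```bash
python3 -m creep '[{"hand":0,"travel":[-0.2,0,0],"angular":[0,0,0]},{"hand":0,"travel":[-0.4,0,0],"angular":[0,0,0]},{"hand":0,"travel":[-0.4,0,0],"angular":[0,0,0]}]'; python3 -m creep '[{"hand":0,"travel":[-0.2,0,0],"angular":[0,0,0]},{"hand":0,"travel":[-0.4,0,0],"angular":[0,0,0]},{"hand":0,"travel":[-0.4,0,0],"angular":[0,0,0]}]'
```

```text
clock: 17.0
eef_pos: [546.4, -33.3, 135.7]
tool_rot: [3.14, -0.003, 0.002]
force: [2.7, -0.6, 0.3]
width: 0.2
clock: 17.3
eef_pos: [544.6, -33.5, 135.9]
tool_rot: [3.139, -0.007, 0.002]
force: [7.6, -0.6, -4.4]
width: 0.2
```

```bash
python3 -m creep '[{"hand":0,"travel":[-0.4,0,0],"angular":[0,0,0]},{"hand":0,"travel":[-0.5,0,0],"angular":[0,0,0]},{"hand":0,"travel":[-0.5,0,0],"angular":[0,0,0]},{"hand":0,"travel":[-0.5,0,0],"angular":[0,0,0]}]'
python3 - <<'E'
from h import *
for c in ["scene","side"]:
    im=ctrl.get_image(c)
    for t in ["knob_grip","bridge_end","sample_jar"]: print(c,t,[(round(d["confidence"],2),np.round(d["at"],1).tolist()) for d in ctrl.spot_point(c,t) ][:4])
E
```

```text
clock: 17.7
eef_pos: [544.6, -33.7, 136.5]
tool_rot: [3.137, -0.017, 0.003]
force: [12.8, 0.9, -6.0]
width: 0.1
scene knob_grip [(0.76, [510.8, 46.5, 189.0])]
scene bridge_end [(0.73, [530.1, -33.1, 145.9])]
scene sample_jar [(0.85, [542.4, -145.9, 0.3]), (0.79, [525.7, -263.6, -6.2]), (0.79, [415.8, -201.1, -2.2]), (0.7, [512.6, 37.4, 51.6])]
side knob_grip [(0.81, [512.6, 41.4, 184.3]), (0.21, [514.4, 42.9, 123.2])]
side bridge_end [(0.81, [527.6, -35.1, 140.1])]
side sample_jar [(0.83, [410.5, -207.1, -1.2]), (0.83, [544.0, -147.8, 5.1]), (0.82, [515.5, 44.6, 53.3]), (0.78, [597.9, -585.0, -1.1])]
```

The end is hard against its stop: no movement at 13 N. Back off, rise, and turn to the expected jaw yaw (about 72°) above the knob.

```bash
python3 -m creep '[{"hand":0,"travel":[1,0,0],"angular":[0,0,0]},{"hand":0,"travel":[3,0,0],"angular":[0,0,0]},{"hand":0,"travel":[3,0,-4],"angular":[0,0,0]},{"hand":0,"travel":[3,0,-9],"angular":[0,0,0]},{"hand":0,"travel":[3,0,-13.5],"angular":[0,0,0]},{"hand":0.5,"travel":[1,-3,-13.5],"angular":[0,0,-8]},{"hand":0.5,"travel":[-1,-5,-13.5],"angular":[0,0,-16]},{"hand":0.5,"travel":[-3.2,-7.7,-13.5],"angular":[0,0,-24]},{"hand":0.5,"travel":[-3.2,-7.7,-13.5],"angular":[0,0,-32]},{"hand":0.5,"travel":[-3.2,-7.7,-13.5],"angular":[0,0,-40]},{"hand":0.5,"travel":[-3.2,-7.7,-13.5],"angular":[0,0,-48]},{"hand":0.5,"travel":[-3.2,-7.7,-13.5],"angular":[0,0,-56]},{"hand":0.5,"travel":[-3.2,-7.7,-13.5],"angular":[0,0,-64]},{"hand":0.5,"travel":[-3.2,-7.7,-13.5],"angular":[0,0,-71]},{"hand":0.5,"travel":[-3.2,-7.7,-13.5],"angular":[0,0,-71]},{"hand":0.5,"travel":[-3.2,-7.7,-13.5],"angular":[0,0,-71]}]'
python3 - <<'E'
from h import *
im=save("wrist","pics/w5.png")
print([(round(d["confidence"],2),np.round(d["at"],1).tolist()) for t in ("knob_grip","bridge_end") for d in ctrl.spot_point("wrist",t) ])
for w in [(513,43,188),(513,43,199),(513,-31,160),(514,117,160)]: print(w,proj(im,w))
s=ctrl.read_state();print(s['width'],s['eef_pos'],s['tool_rot'],s['qpos'],s['torque'])
E
```

```text
clock: 19.7
eef_pos: [508.9, 43.2, 270.1]
tool_rot: [3.126, -0.0, 1.238]
force: [-1.4, -0.1, -0.8]
width: 42.7
[(0.58, [515.7, 43.1, 191.6]), (0.93, [531.7, -30.6, 147.5])]
(513, 43, 188) [283. 217.]
(513, 43, 199) [283. 223.]
(513, -31, 160) [185. 237.]
(514, 117, 160) [386. 172.]
43.24519345422056 [509.6034542   43.63929164 270.40135155] [ 3.12486007e+00 -1.01018176e-03  1.24017899e+00] [-0.21642628  0.3763094   0.09884072  1.86407374 -0.03844916  0.88776033
  1.13947212] [0.02252511 0.04277704 0.02604582]
```

View pics/w5.png

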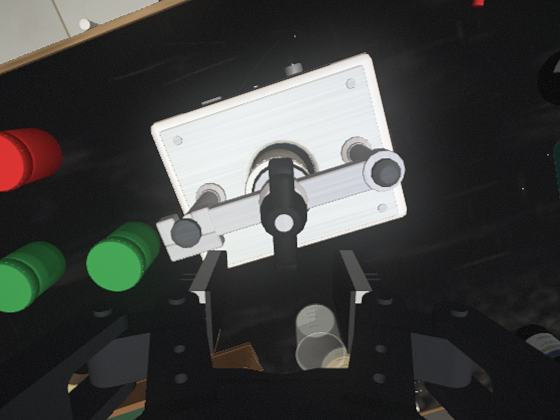

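The wing lies nearly along the tool's y, from (281,160) to (286,268), with its cap at (284,222). The stud's head is in the notch at (187,232).

```bash
python3 - <<'E'
from h import *
s=ctrl.read_state();M=rotm(s["tool_rot"])
T=R.from_euler('xyz',[np.pi,0,np.radians(73.5)]).as_matrix()
print(s["tool_rot"],np.degrees(R.from_matrix(M.T@T).as_rotvec()),to_tool((513.5,43.3,210)),to_tool((513.5,43.3,180)))
E
```

```text
[ 3.12486007e+00 -1.01018176e-03  1.24017899e+00] [ 0.9597949  -0.03743037 -2.443405  ] [0.09 0.28 6.05] [0.09 0.23 9.05]
```

```bash
python3 -m creep '[{"hand":0.5,"travel":[0.1,0.3,3],"angular":[1,0,-2.4]},{"hand":0.5,"travel":[0.1,0.3,5],"angular":[1,0,-2.4]},{"hand":0.5,"travel":[0.1,0.25,6.5],"angular":[1,0,-2.4]},{"hand":0.5,"travel":[0.1,0.25,7.5],"angular":[1,0,-2.4]},{"hand":0.5,"travel":[0.1,0.25,8.5],"angular":[1,0,-2.4]},{"hand":0.5,"travel":[0.1,0.25,9],"angular":[1,0,-2.4]},{"hand":0.5,"travel":[0.1,0.25,9],"angular":[1,0,-2.4]}]'
python3 -c "
from h import *
s=ctrl.read_state();print(s['force'],s['torque'],s['tool_rot'],s['eef_pos'])"
```

```text
clock: 20.55
eef_pos: [513.5, 43.3, 180.1]
tool_rot: [-3.14, -0.0, 1.282]
force: [-0.7, -0.7, 0.0]
width: 42.8
[-0.65070772 -0.68706796  0.01748214] [-0.0391452   0.02526113 -0.03444979] [-3.14021587e+00 -2.75763671e-04  1.28184508e+00] [513.52635226  43.33851933 180.06701331]
```

```bash
python3 -m creep '[{"hand":0,"travel":[0,0,0],"angular":[0,0,0]},{"hand":0,"travel":[0,0,0],"angular":[0,0,0]},{"hand":0,"travel":[0,0,0],"angular":[0,0,0]},{"hand":0,"travel":[0,0,0],"angular":[0,0,0]},{"hand":0,"travel":[0,0,0],"angular":[0,0,0]}]'
python3 -c "
from h import *
s=ctrl.read_state();print(s['force'],s['torque'],s['tool_rot'],s['qpos'])
im=save('wrist','pics/w6.png')"
```

```text
clock: 21.05
eef_pos: [514.1, 43.7, 180.9]
tool_rot: [3.142, -0.001, 1.282]
force: [-1.4, 1.7, 6.1]
width: 26.5
[-1.41863891  1.68924367  6.13559229] [ 0.23755031  0.25692809 -0.0206237 ] [ 3.14152972e+00 -1.24812433e-03  1.28210206e+00] [-0.1875935   0.50787611  0.07133077  1.9447119  -0.0562148   0.69030198
  1.2002043 ]
```

View pics/w6.png

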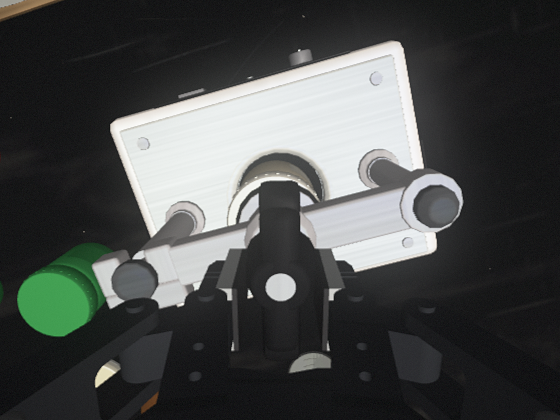

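The fingers stopped at 26.5 mm with an upward push, so the tips are on the hub, below the wing. Open, raise 7 mm and grip again.

```bash
python3 -m creep '[{"hand":0.4,"travel":[0,0,0],"angular":[0,0,0]},{"hand":0.4,"travel":[0,0,-0.3],"angular":[0,0,0]},{"hand":0.4,"travel":[-0.05,0,-0.65],"angular":[0,0,0]},{"hand":0.4,"travel":[-0.05,0,-0.65],"angular":[0,0,0]},{"hand":0,"travel":[-0.05,0,-0.65],"angular":[0,0,0]},{"hand":0,"travel":[-0.05,0,-0.65],"angular":[0,0,0]},{"hand":0,"travel":[-0.05,0,-0.65],"angular":[0,0,0]},{"hand":0,"travel":[-0.05,0,-0.65],"angular":[0,0,0]}]'
python3 -c "
from h import *
s=ctrl.read_state();print(s['force'],s['torque'],s['tool_rot'],s['eef_pos'])"
```

```text
clock: 21.9
eef_pos: [514.5, 43.6, 187.9]
tool_rot: [3.141, -0.002, 1.282]
force: [-0.5, 1.1, 5.7]
width: 24.0
[-0.51359253  1.13565445  5.65065987] [ 0.27419199  0.04358219 -0.01854465] [ 3.14055649e+00 -2.15557446e-03  1.28226061e+00] [514.45927622  43.58180167 187.8965355 ]
```

```bash
python3 - <<'E'
import cv2,numpy as np
for fn,rows in (("pics/w5.png",range(150,275,6)),("pics/w6.png",range(176,330,8))):
    g=cv2.cvtColor(cv2.imread(fn),cv2.COLOR_BGR2GRAY); print(fn)
    for v in rows: print(v,' '.join('%3d'%x for x in g[v,236:330:3]))
E
```

```text
pics/w5.png
150 239 239 239 239 238 240 239 222 174  74  77  84 100 104 105 105 103  99  74  77  75  78  77 175 214 237 237 236 236 237 238 238
156 242 241 241 242 236 233 213  77  93 107 114 113 117 125 148 134 129 123 129 122 122  84  74  73  95 171 227 237 236 236 236 237
162 238 237 237 235 234 210  74 103 131 197 244  60  70  68  68  66  69  67  67 206 182 123 124  69  74  85 164 224 236 236 238 239
168 234 237 238 238 222 115 143 245 245 233  64  68  71  72  75  72  75  74  69 138  96  63 135 148  68  74 104 179 236 238 244 170
174 237 234 234 235 174 235 244 232  66 223 223  66  70  66  67  65  65  64  69 103 223 221 225  66 111  92  97  96 114 172 192 206
180 238 238 234 236 228 244 153 140 219 218 189  67  67  66  66  70  74  73  67  67 113  92 141 183 199 211 214 214 212 211 212 213
186 236 237 238 182 243 250  79 219 220  94 166 120  65  64  67  69  73  73  67  53 194 187 201 211 212 214 213 211 214 214 211 208
192 237 236 239 179 249 166 103  94 115 155 167 167  63  62  65  68  71  73  66  60 108 220 195 189 210 211 213 215 218 218 215 213
198 105  98 109 170 195 210 217 
[... 3635 characters left out ...]
  42  42  42  35  34  31  34  36  47 106
296  59  38  37  33 216 240  33  41  41  42  38 118 212 208 208 212 213 213 219  38  39  38  41  40  37  35  30  30  31  36  66 181
304  62  35  31  33  31  36  37  31  36  40  40  40  41  40  42  42  41  43  38  35  38  38  32  33  35  35  28  28  31  44  65  32
312  67  27  33  28  35  32  32  33  30  32  34  33  36  36  42  41  40  43  39  38  36  26  32  31  34  33  30  26  28  50  64  25
320  65  31  30  31  32  31  31  29  31  24  33  31  32  37  38  36  38  39  39  35  32  31  27  31  29  29  34  25  26  51  62  22
328  62  24  27  30  28  26  26  33  32  21  25  29  33  33  36  36  37  35  39  37  35  24  29  31  30  30  26  30  26  59  65  22
```

```bash
python3 -m creep '[{"hand":0,"travel":[0,0,0],"angular":[0,0,0]},{"hand":0,"travel":[0,0,0],"angular":[0,0,0]}]'; python3 - <<'E'
from h import *
im=ctrl.get_image("wrist")
print([(round(d["confidence"],2),np.round(d["at"],1).tolist()) for t in ("knob_grip",) for c in ("wrist","scene","side") if ctrl.get_image(c) for d in ctrl.spot_point(c,t) ])
g=cv2.cvtColor(im["frame"],cv2.COLOR_RGB2GRAY)
for v in range(170,400,10): print(v,' '.join('%3d'%x for x in g[v,206:354:5]))
cv2.imwrite("pics/w7.png",cv2.resize(im["frame"][150:400,180:380,::-1],None,fx=3,fy=2.4,interpolation=cv2.INTER_CUBIC).clip(0,255))
E
```

```text
clock: 22.1
eef_pos: [514.5, 43.6, 188.0]
tool_rot: [3.14, -0.002, 1.282]
force: [-0.3, 1.1, 4.5]
width: 23.8
[(0.59, [511.6, 41.9, 188.9]), (0.51, [512.8, 46.6, 184.9]), (0.66, [510.3, 40.2, 184.7])]
170 240 241 242 241 239 237 240 220  74 102 110 111 121 134 175 131 117 125 120 121  70  70 165 209 235 234 235 235 235 233
180 235 236 238 234 234 240 224  67 196 235 243 149  62  63  60  60  61  59  52 189 118  67  70 112 219 238 238 237 236 235
190 236 235 235 233 236 235 149 244 243  64  86  60  63  63  62  62  61  61  58 215  60 188  62 141 180 233 235 238 191 100
200 236 238 236 235 235 181 242 164  98 216 214  53  61  59  62  66  69  74  61 219 224 118  94  93  94 115 171 189 203 213
210 242 237 237 237 236 245 245  90 215 222 104  49  55  54  55  55  59  55  51 178 197 209 212 211 210 208 209 209 209 209
220 191 237 238 238 241 202 100  93  94 149 158  45  53  51  54  59  58  57  51 198 187 192 210 214 209 206 207 209 213 213
230  98  97 125 179 196 211 216 214 163 154  54  47  50  52  51  56  60  53  49  48 159 186 214 209 208 206 204 208 208 207
240 214 214 214 212 213 210 210
[... 1252 characters left out ...]
  30  27  32  34  29  36  35  37  35  30  29  30  22  61  24  27  22  23  26  26
350  25  22  24  22  23  22  82  39  34  33  33  29  29  28  31  33  32  32  26  90 145 147 131 129  25  24  23  21  25  24
360  23  19  24  25  18  21  30  29  27  32  37  36  33  31  25  27  25 123 144 144 125 140 125 124  32  26  25  22  21  22
370  25  22  19  23  15  20  22  17  21  22  19  29  25  21  26  27  24 145 148 103  43  21  26  25  23  23  25  25  24  20
380  17  20  18  24  20  20  23  16  19  18  22  20  17  25  17  20  14  21  22  19  22  22  18  25  23  25  19  19  15  24
390  23  20  21  21  22  19  19  15  21  21  24  24  21  19  22  22  24  23  25  24  19  24  23  22  20  25  25  18  19  19
```

```bash
python3 - <<'E'
import cv2,numpy as np
f=cv2.imread("pics/w7.png").astype(float)/255
cv2.imwrite("pics/w7g.png",(255*np.clip(f,0,1)**0.45).astype(np.uint8))
E
```

```text
(no output)
```

View pics/w7g.png

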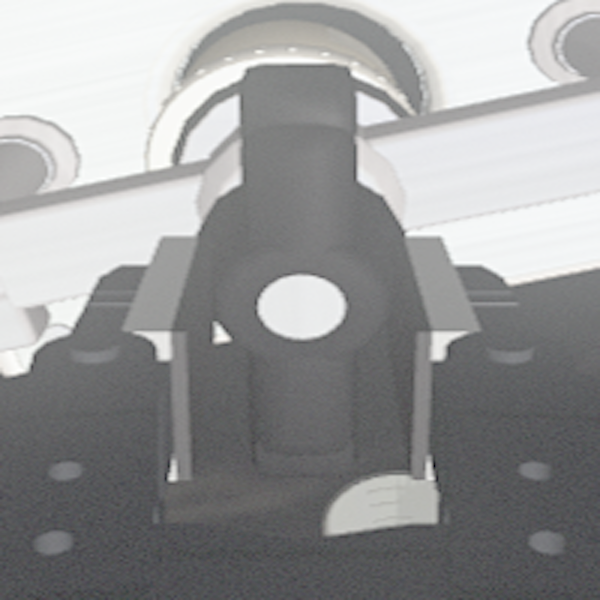

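The close view shows a round boss and cap on top of the wing, with the pads now resting on it. The pads sit 19 mm behind the tips, so go to the height the task gives (TCP about 169, pads at 188) and grip there.

```bash
python3 -m creep '[{"hand":0.55,"travel":[-0.05,0,0],"angular":[0,0,0]},{"hand":0.55,"travel":[-0.05,0,0],"angular":[0,0,0]},{"hand":0.55,"travel":[-0.05,0,0.7],"angular":[0,0,0]},{"hand":0.55,"travel":[-0.05,0,1.3],"angular":[0,0,0]},{"hand":0.55,"travel":[-0.05,0,1.8],"angular":[0,0,0]},{"hand":0.55,"travel":[-0.05,0,1.8],"angular":[0,0,0]}]';python3 -m creep '[{"hand":0,"travel":[0,0,0],"angular":[0,0,0]},{"hand":0,"travel":[0,0,0],"angular":[0,0,0]},{"hand":0,"travel":[0,0,0],"angular":[0,0,0]},{"hand":0,"travel":[0,0,0],"angular":[0,0,0]},{"hand":0,"travel":[0,0,0],"angular":[0,0,0]}]'
python3 -c "
from h import *
s=ctrl.read_state();print(s['force'],s['torque'],s['tool_rot'],s['qpos'])"
```

```text
clock: 23.05
eef_pos: [513.6, 43.1, 168.8]
tool_rot: [-3.141, -0.001, 1.282]
force: [-0.7, -0.7, -0.8]
width: 47.0
clock: 23.55
eef_pos: [513.9, 43.6, 169.1]
tool_rot: [-3.141, -0.002, 1.283]
force: [-0.5, 2.7, 2.5]
width: 28.8
[-0.47423637  2.71023652  2.46698001] [ 0.5518348   0.06416087 -0.01998631] [-3.14118404e+00 -2.15645326e-03  1.28255499e+00] [-0.18438773  0.52523225  0.06803959  1.95635957 -0.05901805  0.66135648
  1.20363664]
```

The width grows as I go lower: 28.8 mm at TCP 169, 26.5 at 181, 24 at 188. So the pads are clamping the tapering hub, with the wing flanks inside the pad width as a positive drive if it slips. Turn 60° and check from the wrist image that the wing follows.

```bash
cat > chk.py <<'E'
from h import *
def wing(show=True):
    im=ctrl.get_image("wrist"); s=ctrl.read_state()
    g=cv2.cvtColor(im["frame"],cv2.COLOR_RGB2GRAY); out=[]
    for v in range(170,240,6):
        r=g[v]<82
        if not r[281]: out.append((v,None)); continue
        a=b=281
        while r[a-1] and a>150: a-=1
        while r[b+1] and b<420: b+=1
        out.append((v,a,b))
    M=rotm(s["tool_rot"]);print("yaw",round(np.degrees(np.arctan2(M[1,0],M[0,0])),1),"tilt",round(np.degrees(np.arccos(-M[2,2])),2),"pos",np.round(s["eef_pos"],1),"F",np.round(s["force"],1),"T",np.round(s["torque"],3),"w",round(s["width"],1),"q7",round(s["qpos"][6],2))
    if show: print(out)
if __name__=="__main__": wing()
E
python3 chk.py
python3 -m creep '[{"hand":0,"travel":[0,0,0.02],"angular":[0,0,6]},{"hand":0,"travel":[0,0,0.04],"angular":[0,0,12]},{"hand":0,"travel":[0,0,0.06],"angular":[0,0,18]},{"hand":0,"travel":[0,0,0.08],"angular":[0,0,24]},{"hand":0,"travel":[0,0,0.1],"angular":[0,0,30]},{"hand":0,"travel":[0,0,0.1],"angular":[0,0,30]}]'; python3 chk.py
```

```text
yaw 73.5 tilt 0.13 pos [513.8  43.6 169.1] F [0.3 3.1 2.4] T [ 0.582  0.06  -0.016] w 29.0 q7 1.2
[(170, None), (176, None), (182, None), (188, 270, 290), (194, 255, 305), (200, 258, 301), (206, 258, 301), (212, 258, 301), (218, 257, 301), (224, 259, 300), (230, 258, 301), (236, 258, 301)]
clock: 24.2
eef_pos: [513.6, 43.4, 168.1]
tool_rot: [-3.14, -0.001, 0.759]
force: [-1.2, 1.9, 2.6]
width: 28.6
yaw 43.6 tilt 0.09 pos [513.6  43.3 168.1] F [-0.6  0.7  2. ] T [ 0.103  0.236 -0.08 ] w 28.8 q7 0.81
[(170, None), (176, None), (182, None), (188, 270, 289), (194, 255, 300), (200, 258, 300), (206, 257, 301), (212, 258, 301), (218, 257, 301), (224, 258, 300), (230, 258, 301), (236, 258, 301)]
```

The wing follows exactly: its edges stay at 258 and 301. The free torque is about 0.06 N m. Continue.

```bash
python3 -m creep '[{"hand":0,"travel":[0,0,0.02],"angular":[0,0,7]},{"hand":0,"travel":[0,0,0.05],"angular":[0,0,14]},{"hand":0,"travel":[0,0,0.07],"angular":[0,0,21]},{"hand":0,"travel":[0,0,0.09],"angular":[0,0,28]},{"hand":0,"travel":[0,0,0.12],"angular":[0,0,35]},{"hand":0,"travel":[0,0,0.14],"angular":[0,0,42]},{"hand":0,"travel":[0,0,0.16],"angular":[0,0,49]},{"hand":0,"travel":[0,0,0.19],"angular":[0,0,56]},{"hand":0,"travel":[0,0,0.19],"angular":[0,0,56]}]'; python3 chk.py
python3 -m creep '[{"hand":0,"travel":[0,0,0.02],"angular":[0,0,6]},{"hand":0,"travel":[0,0,0.04],"angular":[0,0,12]},{"hand":0,"travel":[0,0,0.04],"angular":[0,0,12]}]'; python3 chk.py
```

```text
clock: 25.15
eef_pos: [512.9, 43.2, 166.2]
tool_rot: [-3.141, 0.002, -0.216]
force: [-2.0, 0.5, 4.3]
width: 28.3
yaw -12.2 tilt 0.13 pos [512.9  43.2 166.2] F [-1.4  0.   3.5] T [ 0.156  0.53  -0.093] w 28.7 q7 0.08
[(170, None), (176, None), (182, None), (188, None), (194, 258, 304), (200, 257, 300), (206, 257, 300), (212, 257, 300), (218, 257, 300), (224, 258, 299), (230, 257, 300), (236, 257, 300)]
clock: 25.5
eef_pos: [512.7, 43.2, 165.8]
tool_rot: [-3.141, 0.003, -0.421]
force: [-1.1, 2.5, 3.9]
width: 28.5
yaw -24.0 tilt 0.16 pos [512.7  43.2 165.8] F [-1.4  0.7  4. ] T [ 0.279  0.297 -0.083] w 28.6 q7 -0.07
[(170, None), (176, None), (182, None), (188, 278, 289), (194, 258, 304), (200, 257, 300), (206, 257, 300), (212, 257, 300), (218, 257, 300), (224, 258, 299), (230, 257, 300), (236, 257, 300)]
```

```bash
cat > t.py <<'E'
from chk import *
s=ctrl.read_state();M=rotm(s["tool_rot"]);y=np.degrees(np.arctan2(M[1,0],M[0,0]));print("turned",round((73.5-y)%360,1),"z",round(s["eef_pos"][2],1),"F",np.round(s["force"],1),"T",np.round(s["torque"],3),"w",round(s["width"],1),"q7",round(s["qpos"][6],2),"t",s["clock"])
E
for i in 1 2 3 4; do python3 -m creep '[{"hand":0,"travel":[0,0,0.02],"angular":[0,0,5]},{"hand":0,"travel":[0,0,0.03],"angular":[0,0,8]}]' >/dev/null; python3 t.py; done
```

```text
turned 105.4 z 165.6 F [-1.7  1.9  5.1] T [0.374 0.401 0.055] w 28.4 q7 -0.18 t 25.75
turned 113.3 z 165.4 F [-1.9  1.6  5.7] T [0.334 0.378 0.141] w 28.4 q7 -0.28 t 25.95
turned 121.1 z 165.3 F [-1.4  1.3  5. ] T [0.387 0.35  0.257] w 28.1 q7 -0.38 t 26.15
turned 129.0 z 165.2 F [-1.2  1.8  5.5] T [0.339 0.393 0.285] w 28.7 q7 -0.49 t 26.35
```

```bash
python3 chk.py; for i in 1 2 3; do python3 -m creep '[{"hand":0,"travel":[0,0,0.02],"angular":[0,0,5]},{"hand":0,"travel":[0,0,0.03],"angular":[0,0,9]}]' >/dev/null; python3 t.py; done; python3 chk.py
```

```text
yaw -55.6 tilt 0.26 pos [512.4  43.5 165.2] F [-1.5  0.8  5.9] T [0.369 0.373 0.08 ] w 28.4 q7 -0.49
[(170, None), (176, None), (182, None), (188, 271, 289), (194, 255, 304), (200, 254, 298), (206, 255, 298), (212, 255, 299), (218, 256, 300), (224, 257, 298), (230, 256, 299), (236, 256, 299)]
turned 137.9 z 165.0 F [-1.6  0.7  6.7] T [0.36  0.377 0.486] w 28.7 q7 -0.61 t 26.6
turned 146.7 z 164.8 F [-1.3  1.4  4.5] T [0.368 0.292 0.496] w 28.7 q7 -0.72 t 26.8
turned 155.6 z 164.6 F [-0.8  2.5  3.7] T [0.345 0.272 0.49 ] w 28.3 q7 -0.84 t 27.0
yaw -82.2 tilt 0.35 pos [512.2  43.9 164.5] F [-1.9  2.2  5.5] T [0.406 0.3   0.1  ] w 28.7 q7 -0.84
[(170, None), (176, None), (182, None), (188, 272, 289), (194, 255, 305), (200, 255, 298), (206, 255, 298), (212, 255, 298), (218, 255, 300), (224, 256, 298), (230, 256, 299), (236, 256, 299)]
```

```bash
for i in 1 2 3 4; do python3 -m creep '[{"hand":0,"travel":[0,0,0.02],"angular":[0,0,5]},{"hand":0,"travel":[0,0,0.03],"angular":[0,0,9]}]' >/dev/null; python3 t.py; done; python3 chk.py
```

```text
turned 164.5 z 164.3 F [-1.3  1.9  4.5] T [0.383 0.296 0.521] w 28.5 q7 -0.96 t 27.25
turned 173.4 z 164.1 F [-1.8  1.7  3.9] T [0.379 0.214 0.56 ] w 28.5 q7 -1.08 t 27.45
turned 182.2 z 163.8 F [-1.8  0.9  4.2] T [0.393 0.155 0.546] w 28.8 q7 -1.21 t 27.65
turned 191.0 z 163.5 F [-0.7  1.4  4.4] T [0.439 0.117 0.603] w 28.7 q7 -1.33 t 27.85
yaw -117.7 tilt 0.48 pos [512.4  44.5 163.5] F [-1.   0.8  5.8] T [0.585 0.264 0.13 ] w 28.8 q7 -1.33
[(170, None), (176, None), (182, None), (188, 273, 288), (194, 256, 304), (200, 255, 298), (206, 256, 299), (212, 256, 299), (218, 256, 300), (224, 256, 299), (230, 256, 299), (236, 256, 300)]
```

```bash
python3 -m creep '[{"hand":0,"travel":[0,0,0.02],"angular":[0,0,5]},{"hand":0,"travel":[0,0,0.03],"angular":[0,0,9]}]' >/dev/null; python3 t.py; python3 -m creep '[{"hand":0,"travel":[0,0,0.02],"angular":[0,0,4]},{"hand":0,"travel":[0,0,0.03],"angular":[0,0,8]}]' >/dev/null; python3 t.py;  python3 chk.py
```

```text
turned 200.0 z 163.2 F [-0.7  2.4  4.6] T [0.408 0.103 0.529] w 28.7 q7 -1.46 t 28.1
turned 207.8 z 163.0 F [-1.6  1.1  3.8] T [0.419 0.099 0.641] w 28.3 q7 -1.57 t 28.3
yaw -134.5 tilt 0.55 pos [512.6  44.7 162.9] F [-1.8  2.6  5.8] T [0.565 0.173 0.077] w 28.4 q7 -1.57
[(170, None), (176, None), (182, None), (188, 273, 287), (194, 256, 304), (200, 256, 299), (206, 256, 299), (212, 256, 299), (218, 256, 299), (224, 256, 299), (230, 256, 300), (236, 257, 300)]
```

Total turn is about 207°, a quarter turn past the bite, with torque at 0.64 N m and no slip. Release, rise and look.

```bash
python3 -m creep '[{"hand":0.55,"travel":[0,0,0],"angular":[0,0,0]},{"hand":0.55,"travel":[0,0,0],"angular":[0,0,0]},{"hand":0.55,"travel":[0,0,0],"angular":[0,0,0]},{"hand":0.55,"travel":[0,0,0],"angular":[0,0,0]},{"hand":0.55,"travel":[0,0,-1],"angular":[0,0,0]},{"hand":0.55,"travel":[0,0,-3],"angular":[0,0,0]},{"hand":0.55,"travel":[0,0,-6],"angular":[0,0,0]},{"hand":0.55,"travel":[0,0,-10],"angular":[0,0,0]},{"hand":0.55,"travel":[0,0,-12],"angular":[0,0,0]},{"hand":0.55,"travel":[0,0,-12],"angular":[0,0,0]},{"hand":0.55,"travel":[0,0,-12],"angular":[0,0,0]}]'
python3 - <<'E'
from chk import *
wing()
w=ctrl.get_image("wrist")["frame"][:300,100:460,::-1]
ims=[cv2.resize(w,(420,350))]
for c in ["scene","side"]:
    im=ctrl.get_image(c)
    for t in ["knob_grip","bridge_end","sample_jar","dropper","timer","brass_weight"]: print(c,t,[(round(d["confidence"],2),np.round(d["at"],1).tolist()) for d in ctrl.spot_point(c,t) ][:4])
    u,v=proj(im,(512,42,130)).astype(int); ims.append(cv2.resize(im["frame"][v-45:v+45,u-24:u+24,::-1],(187,350),interpolation=cv2.INTER_CUBIC))
cv2.imwrite("pics/end.png",np.hstack(ims))
E
```

```text
clock: 29.45
eef_pos: [513.4, 44.4, 283.2]
tool_rot: [3.132, -0.003, -2.347]
force: [-0.5, -0.1, -0.4]
width: 47.3
yaw -134.5 tilt 0.62 pos [513.   44.5 282.4] F [ 0.6  0.9 -0.7] T [-0.033 -0.033 -0.   ] w 46.3 q7 -1.73
[(170, 270, 291), (176, 277, 291), (182, 269, 292), (188, 263, 298), (194, 260, 301), (200, 277, 301), (206, None), (212, None), (218, 266, 295), (224, 271, 291), (230, 271, 291), (236, 271, 291)]
scene knob_grip [(0.8, [511.9, 45.9, 180.8])]
scene bridge_end [(0.84, [530.4, -33.8, 143.4])]
scene sample_jar [(0.94, [527.5, -261.6, -4.0]), (0.9, [601.8, -589.1, 1.7]), (0.85, [544.0, -143.1, 1.6]), (0.63, [512.4, 39.1, 53.4])]
scene dropper [(0.73, [666.1, -108.2, 0.7])]
scene timer [(0.6, [390.3, 289.7, -1.5])]
scene brass_weight [(0.44, [618.2, -214.4, -3.5])]
side knob_grip [(0.76, [512.9, 44.0, 181.3]), (0.68, [513.6, 40.1, 55.7]), (0.39, [514.4, 41.7, 120.2])]
side bridge_end [(0.38, [391.6, 290.3, -0.4])]
side sample_jar [(0.83, [546.4, -144.5, 4.1]), (0.78, [530.0, -261.7, 2.7]), (0.74, [516.6, 41.9, 54.2]), (0.73, [408.0, -206.4, -0.5])]
side dropper [(0.6, [513.1, 43.3, 119.9]), (0.53, [667.3, -109.2, -1.5])]
side timer [(0.78, [390.2, 289.1, -0.5])]
side brass_weight [(0.44, [617.3, -215.8, -0.9])]
```

View pics/end.png

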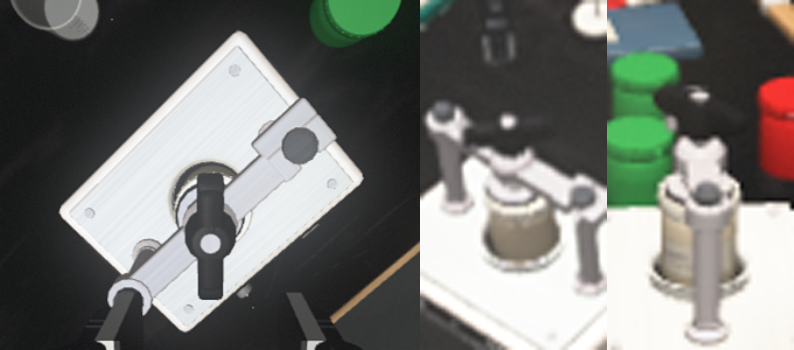

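The end view shows the jar upright in the cup, with the pad on its lid. The stud's head is in the notch at (300,145), and the wing is still along the tool's y, so it did not spring back. The gripper is clear, so I'll hand in.

```bash
python3 -c "
from h import *
print(ctrl.finish_job(), ctrl.read_state()['clock'])"
```

```text
the job is handed in; nothing more can be done
the job is handed in; nothing more can be done
```

I stood the white jar in the cup, swung the bridge home, tightened the knob a quarter turn past the bite, and handed the job in at about 30 s of the 72 s allowed. No verdict is reported.

- **Jar:** it stands upright in the cup, released. It met the cup floor at the expected height, and the last pictures show it seated.
- **Bridge:** it is against its hard stop. It did not move under a 13 N push, and the last wrist view shows the stud's head in the notch.
- **Knob:** I turned it clockwise about 207° in one grip.
  - The pad met the lid at about 101–105°, and I took the bite as about 117°, part-way up the torque rise.
  - The last quarter turn ended at about 0.64 N m, near the 0.6 expected.
  - The knob dropped about 7 mm, which fits the turn, and it did not spring back on release.
- **Surroundings:** the dropper, timer and brass weight were found within about 4 mm of where they started, which is within the detector's error.

Three things were less certain or disagreed:
- **Grip:** the pads closed on the knob's tapering hub at about 28.5 mm, not on the 15 mm wing. Wrist images showed the wing following the tool to within about 2–3°.
- **Torque reading:** it had an unexplained offset, about −0.08 N m while turning free instead of +0.05. That leaves the bite angle uncertain by roughly ±10°.
- **Cup position:** the cameras disagreed on the cup by up to 8 mm in y. I used the middle value, and the jar went in without any sideways force.

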